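# Post a used paint tube through the spring flap of the take-back box

## Robot

A 6-joint arm with a two-finger parallel gripper is mounted at the origin on a cart in front of the work surface, level with it; the furniture and walls round the work are solid. World frame = base frame: x ahead of the robot, y to its left, z up, the work surface at z = 0. Lengths are in m, angles in rad, forces in N, time in s.
With the tool pointing down it reaches from about 0.35 to 1 m from the base axis. Payload 7.1 kg.
Tool frame: the origin (TCP) lies midway between the tips of the shut fingers; the grasp point (between the pads) lies 19 mm behind it; z points along the fingers, y is the line along which they close (so a half turn about z gives the same grasp; the last joint's range is limited). The gripper opens to 85 mm and grips with 20 to 120 N. Pads are 22 mm wide; open, the fingers measure 114 mm over their backs; the gripper's body (76 mm by 85 mm) begins 54 mm behind the grasp point. The pads swing forward as they close: fully open they stand 13 mm farther back than shut.
Start: joints at [-1.175, 0.423, 1.63, -0, 1.089, -0.019], TCP at [0.252, -0.572, 0.231] pointing down, gripper open.
Joint ranges: [-3, 3], [-0.9, 2.11], [0.09, 2.58], [-1.31, 4.45], [0.11, 2.69], [-2.54, 2.54]. Speed limits (rad/s): [2.39, 2.39, 3.01, 3.14, 3.14, 3.14].

## Interface

Orientations are given as a unit quaternion [w, x, y, z].
In Python, from cell import monitor, camera, r, look_for, cut_out gives the robot as it stands. The module is installed in compiled form; this text tells all that it offers.
- The arm moves only by the shell command python3 -m inch 'ROWS'. ROWS is a JSON object of lists of equal length, an entry for each row: "travel": the shift along the world's x, y, z in cm, a list of three; "turn": the turn about the world's z in degrees; "claw": the opening in per cent of the stroke, from 0 (shut) to 100 (fully open). A call has 1 to 12 rows; each row shifts and turns the commanded pose from where the row before left it; what a row does not reach is not made up. A row lasts 1/8 s, in which the tool goes at most 62.5 mm and 10.7 degrees, less where a joint would pass 70% of its speed; a pose out of reach is approached as far as the arm can. A call with a gripper value outside its range is refused whole. The fingers move at their own pace and stop on an object; the grip force is fixed at half the most. Time passes only in rows, so rows that do not move let the fingers close. It gives the time, the measured TCP pose, the force, the opening and the grip force at its end, in the units of the state.
- monitor.get_state(): the state, without advancing time (a new reading comes with each control period).
- camera(name): name is "scene" or "top" or "wrist"; returns a dict with "pixels" (400x640x3 uint8, blue, green, red), "z_map" (400x640 float32, m along the optical axis (not along the pixel's ray), 0 where there is no reading), "fovy" (degrees; the focal length in pixels is half the picture's height over the tangent of half this angle, whatever the lens; pixels are square), "cx", "cy" (the principal point, pixels), "rvec" (rotation vector, rad) and "tvec" (3), from world to camera coordinates, as OpenCV has them. Camera axes: x right, y down, z forward; pixel columns grow to the right and rows downward; lengths in m; the calibration is good to about 2 mm. A picture is of the moment at which its call begins.
- r.finish_job(): hands the job in; it is judged then, once.
Trained networks look in a picture, given as the dict that the camera call returned (one of the last four; its "shot" number tells which), for a name from the list of things; names that differ only in an ending like _2 or _b are one class to them, and where a whole thing is asked for, a point or a joint stands for the part that bears it (a point fixed in the world has none). Each returns a list of dicts, best first, with "confidence" (0 to 1); they miss things now and then, are a little off and sometimes report something else, mostly with a low value. They report only what shows in the picture. A call takes as long as a camera call. They do not tell look-alikes from the thing itself.
- look_for(picture, target): "box" ([left, top, right, bottom] in pixels, round what is visible of it).
- cut_out(picture, target): "pixels" (400x640 bool, what is visible of it) and "box" ([left, top, right, bottom] in pixels, round what is visible of it).
The state is a dict: "t": time; "q": joint angles; "joint_vel": joint speeds; "joint_efforts": joint torques, N m; "eef_pos": TCP position; "orientation": TCP orientation; "force": force on the tool from outside, world axes, zero at the start; "moment": the same for the moment, N m; "gripper_width": opening from 0.0 (shut) to 1.0 (fully open); "finger_force": force on a finger pad.
Only numpy, scipy, OpenCV 4.12 (cv2) and the standard library are available. Lean on these libraries where they do the work, as an engineer would, in place of code of your own. Each camera call takes 0.05 s, during which the arm holds its last target. There are 200 camera calls.

## Task

A used paint tube, small and white with a black label, lies on the sill of the green take-back box. With one fingertip push the box's sloping spring flap inward and hold it open, and with the other fingertip push the tube over the end of the sill so that it drops into the box; then draw back so that the flap shuts behind it. There is still paint in the tube: never pinch or lift it and never let the flap press on it on its way in, and leave everything else where it stands.

Things in the scene. Friction and masses are not known exactly. Their poses are not given: they have to be found in the camera images.
- takeback_box: Green steel box, grey door in its front, fixed on the worktop; 224 mm wide (y), 225 deep (x), 156 high. x points from the robot's side into it, z up. Origin: on the worktop below the middle of the lip. Front half: the sill, a flat ledge with grey mat, 110 mm above the worktop, x = -110 to 0 mm, open at front and sides. It ends at the lip (x = 0); beyond and below, the box is hollow.
- takeback_lip (a point): Middle of the lip, on the sill's top. Axes as the box's. From here side walls 5 mm thick (inner faces at y = +-107 mm) rise with the flap to the hood, a flat roof 46 mm above the sill from x = 85 to 115 mm.
- takeback_flap (a joint): Aluminium flap, 208 mm wide, 95 long, hinged along its top edge 85 mm beyond the lip and 43 above the sill. 0 = shut: it slopes down toward the robot, 27 deg from level, free edge at the lip. Grows (rad, stop 1.25) as it is pushed in. Spring 0.22 N m shut, 0.33 at 0.75 rad; shuts itself in 0.3 s. A fingertip low over the sill and 60 mm past the lip holds it open far enough for the tube.
- flap_edge (a point): Middle of the flap's free edge; moves with the flap, inward and down below the sill as it opens.
- used_tube: Used paint tube, white with black label and white cap, 86 mm long, about 45 g, lying across the sill, cap to the box's -y side, within 0.25 rad of parallel to the lip. Origin: end of the cap, on the axis; its z runs along the tube from cap to crimp. Shoulder by the cap 30 mm wide and high; crimp 38 mm wide, thin.
- used_tube_mid (a point): Centre of mass of the tube, on its axis 37.5 mm from the cap's end, 12 mm above the sill; here the tube is about 33 mm wide and 22 high.
- eraser: Vinyl eraser in a blue sleeve, 23 x 42 x 13 mm, loose on the worktop left of the box; to be left alone. Origin: centre of its underside.
- tube_lemon: Lemon-yellow paint tube standing on its cap, 138 mm tall, loose, right of the box; to be left alone. Origin: centre of its underside.
- tube_teal: Teal paint tube standing on its cap, 108 mm tall, loose, right of the box; to be left alone. Origin: centre of its underside.
- gouache_red: Pot with red band and white lid, 46 mm wide and high, loose, behind the box; to be left alone. Origin: centre of its underside.
- gouache_blue: Pot with blue band and white lid, 46 mm wide and high, loose, behind the box; to be left alone. Origin: centre of its underside.
- gouache_yellow: Pot with yellow band and white lid, 46 mm wide and high, loose, behind the box; to be left alone. Origin: centre of its underside.
There are look-alikes about, which are no part of the job. What is shaped like the used_tube but pink is not meant.

How it is judged:
On the way, in this order (a step that is already met when the one before it is completed fails the run):
1. a finger holds the flap open while the tube still lies on the sill (value of joint takeback_flap above 0.2 rad and contact force between the fingers and takeback_flap above 0.3 N and x of used_tube_mid in the frame of takeback_box below 0 m and z of used_tube_mid in the frame of takeback_box above 0.11 m), for 0.1 s.
2. the tube has dropped through while the flap is still held open (value of joint takeback_flap above 0.2 rad and contact force between the fingers and takeback_flap above 0.3 N and z of used_tube_mid in the frame of takeback_box below 0.085 m and x of used_tube_mid in the frame of takeback_box between -0.11 and 0.115 m), for 0.05 s.
At the end, for the whole second after the job is handed in: The tube lies at rest inside the box (its middle at least 30 mm below the sill, within the box's walls) and the flap is shut (under 0.06 rad) (z of used_tube_mid in the frame of takeback_box between 0 and 0.08 m and x of used_tube_mid in the frame of takeback_box between -0.11 and 0.115 m and y of used_tube_mid in the frame of takeback_box between -0.112 and 0.112 m and value of joint takeback_flap below 0.06 rad and linear speed of used_tube below 0.02 m/s); the robot touches nothing.
It fails at once if the flap presses on the tube (over 1.5 N) while it is on the sill or going over the lip (contact force between takeback_flap and used_tube above 1.5 N and z of used_tube_mid in the frame of takeback_box above 0.11 m).
It fails at once if the tube is lifted off the sill (its middle over 30 mm above the sill) (z of used_tube_mid in the frame of takeback_box above 0.14 m).
It fails at once if the tube is squeezed or pinched (fingers on it with over 12 N) (contact force between the fingers and used_tube above 12 N).
It fails at once if something that should be left alone is moved over 20 mm (distance of any of eraser, tube_lemon, tube_teal, gouache_red, gouache_blue, gouache_yellow from where it was at the start of the episode above 0.02 m).
It also fails if it takes over 32 s, if anything falls off the work surface, if the arm or the gripper's body presses on something with over 40 N, if the wrist force passes 120 N, or if a joint passes its speed limit or range.

## Working session

There is one attempt and no reset: what is moved stays moved. The work goes in short steps, Python scripts to look and compute and a shell command to move; the robot and the scene stay as the last step left them, time stands still between calls to the robot, and variables do not carry over. Pictures are saved under pics/ and viewed, at most 10 in all, crops included, and the job is handed in when it is done.

```bash
mkdir -p pics
cat > h.py <<'E'
import numpy as np, cv2
from cell import monitor, camera, r, look_for, cut_out
def cloud(p):
    f=200/np.tan(np.radians(p["fovy"])/2); z=p["z_map"]; v,u=np.mgrid[:400,:640]
    P=np.stack([(u-p["cx"])/f*z,(v-p["cy"])/f*z,z],-1)
    R=cv2.Rodrigues(np.array(p["rvec"],float))[0]
    return (P-np.array(p["tvec"]).ravel())@R
E
python3 - <<'E'
from h import *
for n in("scene","top"):
    p=camera(n); cv2.imwrite(f"pics/{n}.png",p["pixels"]); W=cloud(p); np.save(n+"W",W)
    for t in("takeback_box","takeback_flap","used_tube"):
        for c in cut_out(p,t)[:3]:
            m=c["pixels"]&(p["z_map"]>0); print(n,t,round(c["confidence"],2),np.round(c["box"]),np.round(np.median(W[m],0),3),np.round(np.percentile(W[m],[2,98],axis=0),3).tolist())
s=monitor.get_state();print(s["t"],s["eef_pos"],s["orientation"],s["gripper_width"])
E
```

```text
scene takeback_box 0.84 [248. 121. 360. 239.] [0.552 0.028 0.11 ] [[0.429, -0.025, 0.006], [0.657, 0.21, 0.156]]
scene takeback_flap 0.9 [308. 128. 344. 198.] [0.589 0.083 0.129] [[0.546, -0.005, 0.11], [0.634, 0.191, 0.151]]
scene used_tube 0.62 [276. 149. 299. 171.] [0.503 0.091 0.131] [[0.485, 0.07, 0.111], [0.527, 0.149, 0.142]]
scene used_tube 0.56 [273. 248. 296. 289.] [ 0.487 -0.112  0.015] [[0.467, -0.142, 0.001], [0.504, -0.071, 0.032]]
top takeback_box 0.63 [220. 158. 330. 267.] [0.557 0.1   0.114] [[0.432, -0.011, 0.009], [0.66, 0.213, 0.158]]
top takeback_flap 0.93 [235. 170. 322. 217.] [0.59  0.095 0.131] [[0.544, -0.004, 0.11], [0.635, 0.193, 0.152]]
top used_tube 0.94 [252. 216. 288. 237.] [0.503 0.116 0.126] [[0.485, 0.071, 0.109], [0.531, 0.153, 0.143]]
top used_tube 0.82 [342. 236. 371. 247.] [ 0.479 -0.105  0.02 ] [[0.465, -0.143, 0.001], [0.498, -0.065, 0.034]]
0.4 [ 0.25187137 -0.57191027  0.23122285] [-9.75768104e-05  9.78569232e-01  2.05918065e-01 -1.68667635e-05] 1.003249254718356
```

Run:
```python
import cv2,numpy as np
a=cv2.imread("pics/scene.png"); b=cv2.imread("pics/top.png")
c=cv2.resize(a[100:300,200:400],(400,400),interpolation=2); d=cv2.resize(b[130:280,210:385],(400,343),interpolation=2)
d=np.vstack([d,np.zeros((57,400,3),np.uint8)])
cv2.imwrite("pics/crop1.png",np.hstack([c,d]))
```

```text
(no output)
```

View pics/crop1.png

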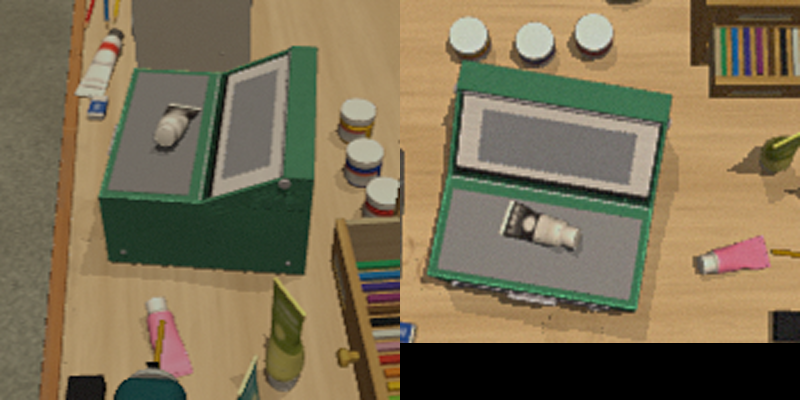

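View pics/scene.png

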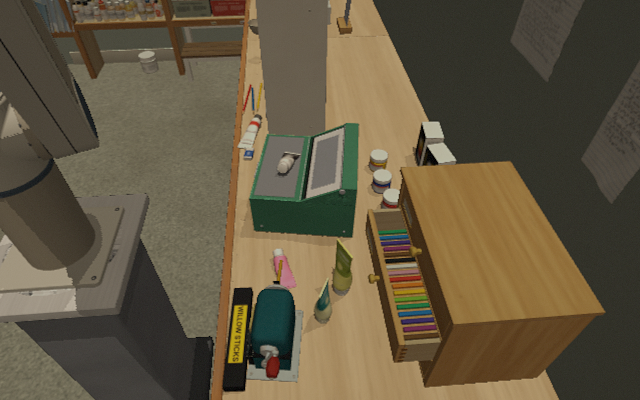

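The white tube with the black label lies on the grey sill at about (288,162) in scene and (270,227) in top, with its cap toward -y. The pink one, scene (283,268) and top (356,241), lies on the worktop and is the look-alike. The white one fits the description because of its colour and its place on the sill, and the enlarged crop confirms it. Next I'll work out the poses.

```bash
cat >> h.py <<'E'
def boxpose(p,W):
    c=cut_out(p,"takeback_box")[0]["box"]; v,u=np.mgrid[:400,:640]
    near=(u>c[0]-6)&(u<c[2]+6)&(v>c[1]-6)&(v<c[3]+6)
    m=near&(W[...,2]>.149)&(W[...,2]<.165); H=W[m][:,:2].astype(np.float32)
    a=near&(W[...,2]>.104)&(W[...,2]<.165); A=W[a][:,:2].astype(np.float32)
    return cv2.minAreaRect(H*1000),cv2.minAreaRect(A*1000)
def tube(p,W,T=None):
    o=[]
    for c in cut_out(p,"used_tube"):
        m=c["pixels"]&(p["z_map"]>0)&(W[...,2]>.113)&(W[...,2]<.148)
        if m.sum()>30: o.append(W[m])
    return o[0] if o else None
E
python3 - <<'E'
from h import *
for n in("scene","top"):
    p=camera(n); W=cloud(p); print(n,boxpose(p,W))
    P=tube(p,W); print(len(P),cv2.minAreaRect((P[:,:2]*1000).astype(np.float32)))
    # lip brightness: sill z level
    c=cut_out(p,"takeback_flap")[0]["pixels"]; print(cv2.minAreaRect((W[c&(p["z_map"]>0)][:,:2]*1000).astype(np.float32)))
E
```

```text
scene (((641.8616943359375, 84.94437408447266), (231.47576904296875, 36.124725341796875), 79.84394073486328), ((544.4822998046875, 76.12751770019531), (429.1444396972656, 228.51319885253906), 82.03719329833984))
248 ((505.3917236328125, 105.87141418457031), (78.63473510742188, 35.248863220214844), 75.82811737060547)
((587.2344360351562, 96.2772216796875), (218.7479248046875, 84.91893005371094), 82.32394409179688)
top (((638.9529418945312, 86.32672119140625), (229.0482177734375, 41.86015319824219), 79.9443130493164), ((548.5621948242188, 102.23458862304688), (229.56996154785156, 225.5952911376953), 80.20689392089844))
394 ((504.5531311035156, 109.85777282714844), (83.44513702392578, 34.16547775268555), 72.47749328613281)
((590.7334594726562, 96.74871063232422), (210.84353637695312, 79.43775177001953), 80.41991424560547)
```

```bash
python3 -m inch '{"travel":[[2,5.4,0],[2,5.4,0],[2,5.4,0],[2,5.4,0],[2,5.4,0],[2,5.4,0],[2,5.4,0],[2,5.4,0],[2,5.4,0],[2,5.4,0],[2,5.4,0],[2,4.6,0]],"turn":[2,2,2,2,2,2,2,2,2,2,2,0],"claw":[100,100,100,100,100,100,100,100,100,100,100,100]}'
python3 - <<'E'
from h import *
s=monitor.get_state(); print(s["t"],s["eef_pos"],s["orientation"],s["q"],s["force"])
p=camera("wrist"); cv2.imwrite("pics/w1.png",p["pixels"]); W=cloud(p)
P=tube(p,W); print(None if P is None else (len(P),cv2.minAreaRect((P[:,:2]*1000).astype(np.float32))))
p2=camera("top"); W2=cloud(p2); P=tube(p2,W2); print(None if P is None else (len(P),cv2.minAreaRect((P[:,:2]*1000).astype(np.float32))))
p3=camera("scene")
cv2.imwrite("pics/m1.png",np.hstack([cv2.resize(p["pixels"],(400,250)),cv2.resize(p3["pixels"][80:280,180:400],(400,364))[:250]]))
cv2.imwrite("pics/w1.png",p["pixels"])
E
```

```text
t: 2.3
eef_pos: [0.4924, 0.0702, 0.2316]
orientation: [0.0, 0.921, 0.389, 0.0]
force: [-0.6, -0.4, 0.4]
gripper_width: 1.002
finger_force: 0.0
2.3 [0.49241656 0.0701844  0.23160208] [1.22104784e-04 9.21044594e-01 3.89456958e-01 3.46148568e-04] [ 1.17675156e-01  2.34928216e-01  1.90727541e+00 -4.95324786e-05
  9.98656102e-01  8.88414379e-01] [-0.59034909 -0.36356821  0.40577601]
(4272, ((504.3186950683594, 110.48635864257812), (78.45684051513672, 37.32980728149414), 69.67304229736328))
None
```

View pics/w1.png

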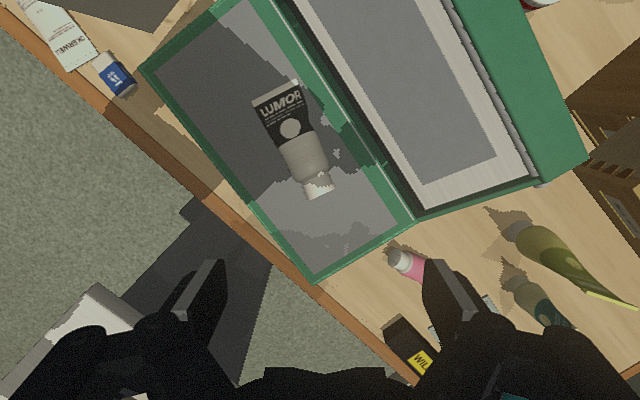

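The wrist view shows the tube at about (295,140) with its cap at (320,190) toward the lower right. The fingertips are at (220,265) and (430,265), and the sill's front corners at (313,282) and (140,70). I'll measure the tips and the lip from this picture's depth.

Run:
```python
from h import *
p=camera("wrist"); W=cloud(p); print(np.round(p["tvec"],3))
def at(u,v): 
    w=W[v-2:v+3,u-2:u+3].reshape(-1,3); return np.round(np.median(w,0),4)
for u,v in[(311,276),(146,72),(265,210),(230,176),(400,218),(380,60),(330,120)]: print((u,v),at(u,v))
# fingertips: points nearer than .2 depth, around the fingers
v,u=np.mgrid[:400,:640]
tcp=np.array(monitor.get_state()["eef_pos"])
a=np.radians(-43.9); a=np.arctan2(2*.389*.389-1,2*.921*.389); d=np.array([np.cos(a),np.sin(a)]); e=np.array([-d[1],d[0]])
print(np.degrees(a))
for nm,s in(("L",(u>150)&(u<240)),("R",(u>410)&(u<500))):
    m=s&(v>250)&(v<330)&(p["z_map"]>0)&(W[...,2]>.2)
    Q=W[m]-tcp; L=np.c_[Q[:,:2]@d,Q[:,:2]@e,Q[:,2]]; print(nm,m.sum(),"minz",np.round(np.percentile(L,[1,5,50,95,99],axis=0)*1000).tolist())
    t=L[L[:,2]<np.percentile(L[:,2],1)+.006]; print(np.round(t.min(0)*1000),np.round(t.max(0)*1000))
# box fit: hood front & sill plane
m=(W[...,2]>.104)&(W[...,2]<.114)&(W[...,0]<.56)
print("sill",cv2.minAreaRect((W[m][:,:2]*1000).astype(np.float32)),np.median(W[m][:,2]))
P=tube(p,W); b=np.radians(-9.9); X=np.array([np.cos(b),np.sin(b)]); Y=np.array([-X[1],X[0]]); lip=np.array([.5465,.103])
q=(P[:,:2]-lip)@np.c_[X,Y]*1000
for y in range(-50,55,10):
    k=abs(q[:,1]-y)<5
    if k.sum()>5: print(y,np.round([q[k,0].min(),q[k,0].max(),P[k,2].max()*1000]))
```

```text
[-0.306  0.331  0.502]
(311, 276) [0.4262 0.0163 0.1102]
(146, 72) [0.4598 0.2206 0.1099]
(265, 210) [0.4429 0.0872 0.1104]
(230, 176) [0.4442 0.1264 0.1099]
(400, 218) [0.5183 0.0035 0.1101]
(380, 60) [0.5851 0.1088 0.1254]
(330, 120) [0.5322 0.1024 0.1101]
-44.22281012862586
L 3698 minz [[-56.0, -9.0, 15.0], [-54.0, -6.0, 18.0], [-44.0, 9.0, 38.0], [-42.0, 13.0, 59.0], [-42.0, 14.0, 61.0]]
[-54. -11.  12.] [-42.  13.  21.]
R 3702 minz [[43.0, -9.0, 14.0], [43.0, -6.0, 18.0], [44.0, 9.0, 38.0], [55.0, 13.0, 59.0], [56.0, 14.0, 61.0]]
[ 42. -11.  12.] [56. 12. 20.]
sill ((492.23248291015625, 26.845870971679688), (495.6764831542969, 137.7259063720703), 81.85311126708984) 0.11037189082739937
-40 [-57. -36. 145.]
-30 [-57. -32. 144.]
-20 [-58. -29. 143.]
-10 [-58. -27. 142.]
0 [-57. -26. 136.]
10 [-56. -23. 130.]
20 [-56. -20. 126.]
30 [-56. -18. 120.]
40 [-55. -23. 115.]
```

```bash
python3 -m inch '{"travel":[[0.6,0,-3],[0,0,-4],[0,0,-3],[0,0,-1.8],[0,0,-0.8],[0,0,0]],"turn":[0,0,0,0,0,0],"claw":[100,100,100,100,100,100]}'
python3 - <<'E'
from h import *
p=camera("wrist"); W=cloud(p); cv2.imwrite("pics/w2.png",p["pixels"])
P=tube(p,W); b=np.radians(-9.9); X=np.array([np.cos(b),np.sin(b)]); Y=np.array([-X[1],X[0]]); lip=np.array([.5465,.103])
q=(P[:,:2]-lip)@np.c_[X,Y]*1000
print(q.min(0),q.max(0)); print((np.array(monitor.get_state()["eef_pos"][:2])-lip)@np.c_[X,Y]*1000)
E
```

```text
t: 3.4
eef_pos: [0.4977, 0.0673, 0.1053]
orientation: [-0.0, 0.922, 0.388, -0.0]
force: [0.2, -0.3, 0.2]
gripper_width: 1.001
finger_force: 0.0
[-56.88739226 -40.80884576] [-17.60317412  41.12250829]
[-41.28972263 -43.01858435]
```

View pics/w2.png

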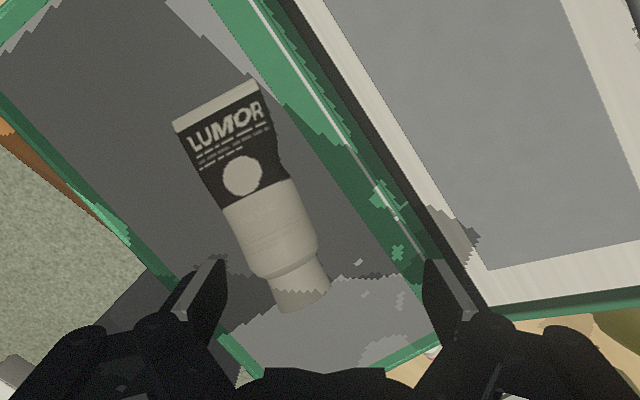

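The left finger (215,265) stands behind the tube's cap half. The right finger (435,265) is at the flap edge, clear of the tube. I'll push along the box's +x.

```bash
cat >> h.py <<'E'
def rep():
    p=camera("wrist"); W=cloud(p)
    P=tube(p,W); b=np.radians(-9.9); X=np.array([np.cos(b),np.sin(b)]); Y=np.array([-X[1],X[0]]); lip=np.array([.5465,.103])
    B=np.c_[X,Y]
    c=(np.array(monitor.get_state()["eef_pos"][:2])-lip)@B*1000
    print("push corner",np.round(c+[-29.1,32.9],1),"flap corner",np.round(c+[53.4,-22.8],1))
    if P is not None:
        q=(P[:,:2]-lip)@B*1000; print("tube",np.round(q.min(0)),np.round(q.max(0)),"zmax",P[:,2].max())
        for y in range(-50,55,15):
            k=abs(q[:,1]-y)<5
            if k.sum()>5: print(y,np.round([q[k,0].min(),q[k,0].max(),P[k,2].max()*1000]))
    return p
E
python3 -m inch '{"travel":[[0.6,-0.1,0],[0.6,-0.1,0],[0.4,-0.07,0],[0.4,-0.07,0],[0.4,-0.07,0],[0,0,0]],"turn":[0,0,0,0,0,0],"claw":[100,100,100,100,100,100]}'; python3 -c "
from h import *
rep()"
```

```text
t: 4.25
eef_pos: [0.5217, 0.0639, 0.1052]
orientation: [-0.0, 0.921, 0.389, -0.0]
force: [-1.6, 0.7, 2.5]
gripper_width: 1.002
finger_force: 1.4
push corner [-46.8  -9.9] flap corner [ 35.7 -65.6]
tube [-54. -39.] [-15.  44.] zmax 0.14345193933831524
-35 [-39. -17. 143.]
-20 [-44. -16. 142.]
-5 [-45. -16. 140.]
10 [-49. -17. 132.]
25 [-52. -15. 126.]
40 [-54. -15. 119.]
```

```bash
python3 -m inch '{"travel":[[-0.5,0.6,0],[0.1,0.6,0],[0.6,-0.1,0],[0.4,-0.07,0],[0.4,-0.07,0],[0,0,0]],"turn":[0,0,0,0,0,0],"claw":[100,100,100,100,100,100]}'; python3 -c "
from h import *
rep()"
```

```text
t: 5.1
eef_pos: [0.5322, 0.0733, 0.1053]
orientation: [0.0, 0.921, 0.389, 0.0]
force: [-2.7, 0.0, 1.8]
gripper_width: 1.0
finger_force: 1.7
push corner [-38.2   1.3] flap corner [ 44.3 -54.4]
tube [-43. -38.] [-5. 43.] zmax 0.14500689646167683
-35 [-27.  -6. 145.]
-20 [-33.  -5. 143.]
-5 [-35.  -6. 140.]
10 [-38.  -6. 131.]
25 [-42.  -5. 124.]
40 [-42.  -5. 116.]
```

```bash
python3 -m inch '{"travel":[[0.4,-0.04,0],[0.4,-0.04,0],[0.4,-0.04,0],[0,0,0]],"turn":[0,0,0,0],"claw":[100,100,100,100]}'; python3 -c "
from h import *
p=rep(); cv2.imwrite('pics/w3.png',p['pixels'])"
```

```text
t: 5.7
eef_pos: [0.544, 0.0723, 0.1052]
orientation: [-0.0, 0.921, 0.389, -0.0]
force: [-4.2, 0.5, 2.4]
gripper_width: 0.999
finger_force: 2.2
push corner [-26.3   2.2] flap corner [ 56.2 -53.5]
tube [-32. -36.] [ 8. 46.] zmax 0.14494623968102716
-35 [-15.   6. 145.]
-20 [-19.   8. 143.]
-5 [-23.   7. 141.]
10 [-28.   6. 132.]
25 [-31.   6. 125.]
40 [-31.   6. 117.]
```

View pics/w3.png

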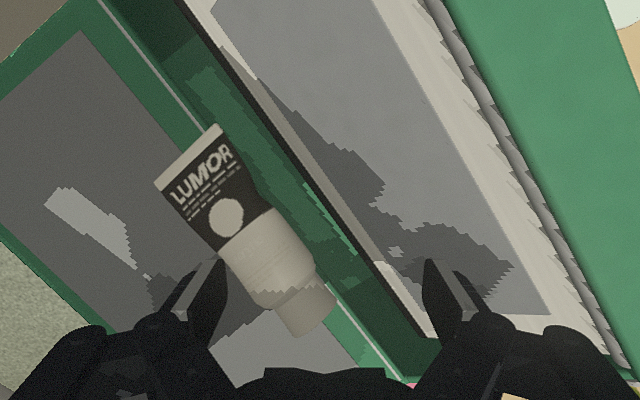

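The flap stands open and there is a clear gap beyond the lip. The tube's cap (310,310) is just over the edge and well clear of the flap, so I'll continue.

```bash
python3 -m inch '{"travel":[[0.4,-0.05,0],[0.4,-0.05,0],[0.2,-0.03,0],[0,0,0],[0,0,0]],"turn":[0,0,0,0,0],"claw":[100,100,100,100,100]}'; python3 -c "
from h import *
p=rep(); cv2.imwrite('pics/w4.png',p['pixels'])"
```

```text
t: 6.42
eef_pos: [0.5531, 0.071, 0.105]
orientation: [-0.0, 0.921, 0.389, -0.001]
force: [-5.5, 0.6, 3.3]
gripper_width: 0.996
finger_force: 2.8
push corner [-16.7   2.6] flap corner [ 65.8 -53.1]
tube [ -2. -36.] [33. 46.] zmax 0.12556872859123216
-35 [ 21.  33. 115.]
-20 [  9.  32. 119.]
-5 [  6.  30. 120.]
10 [  6.  23. 123.]
25 [  5.  16. 124.]
40 [ -2.   8. 126.]
```

View pics/w4.png

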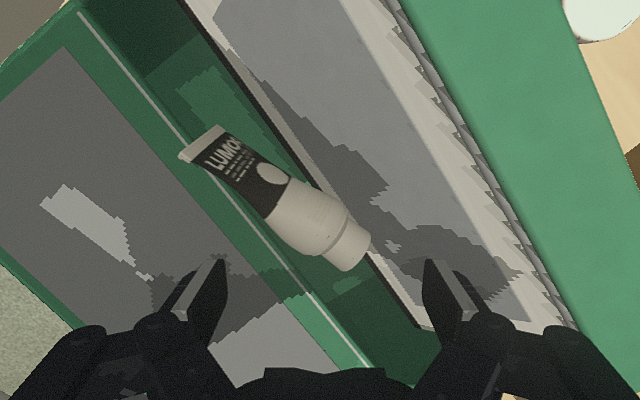

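The tube is tipping over the lip at about (275,200). I'll hold still and look.

```bash
python3 -m inch '{"travel":[[0,0,0],[0,0,0],[0,0,0]],"turn":[0,0,0],"claw":[100,100,100]}'; python3 -c "
from h import *
p=rep(); cv2.imwrite('pics/w5.png',p['pixels'])
W=cloud(p)
for c in cut_out(p,'used_tube')[:2]: print(c['confidence'],c['box'],np.median(W[c['pixels']],0))"
```

```text
t: 6.9
eef_pos: [0.5535, 0.0711, 0.1053]
orientation: [-0.0, 0.921, 0.389, -0.0]
force: [-5.8, 0.9, 1.6]
gripper_width: 0.996
finger_force: 2.8
push corner [-16.8   2.6] flap corner [ 65.7 -53.1]
tube [ -30. -110.] [83. 73.] zmax 0.1479936497413474
-50 [ 48.  83. 148.]
-35 [ 50.  83. 148.]
-20 [-29.  83. 148.]
-5 [-19.  83. 148.]
10 [-30.  83. 148.]
25 [ 49.  83. 148.]
40 [ 49.  83. 148.]
0.63 [2.2, 0.0, 639.1, 397.7] [0.58044855 0.10918251 0.11088768]
0.56 [240.8, 135.8, 328.1, 259.2] [0.54027229 0.09137995 0.02573267]
```

View pics/w5.png

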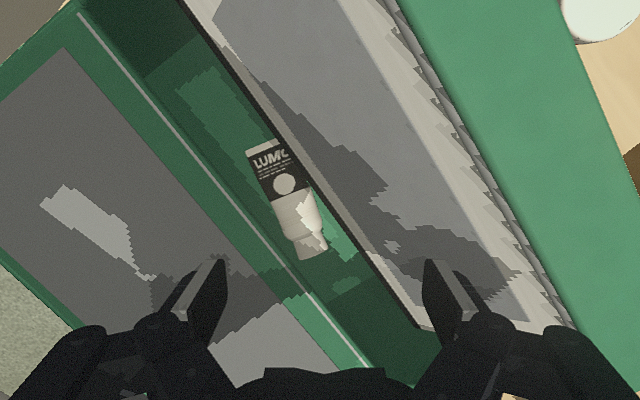

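The tube lies on the box floor at (288,200), z about 26 mm, with the flap still held. I'll draw back and rise.

```bash
python3 -m inch '{"travel":[[-2,0.34,0],[-2,0.34,0],[-2,0.34,0],[-2,0.34,0],[-1,0.17,0.5],[0,0,4],[0,0,5],[0,0,5],[0,0,0],[0,0,0],[0,0,0],[0,0,0]],"turn":[0,0,0,0,0,0,0,0,0,0,0,0],"claw":[100,100,100,100,100,100,100,100,100,100,100,100]}'; python3 -c "
from h import *
p=camera('wrist'); cv2.imwrite('pics/w6.png',p['pixels']); s=monitor.get_state(); print(s['force'],s['eef_pos'])"
```

```text
t: 8.55
eef_pos: [0.4634, 0.0862, 0.2492]
orientation: [-0.0, 0.921, 0.389, -0.001]
force: [-0.3, -0.2, 0.1]
gripper_width: 1.002
finger_force: 0.0
[ 0.64953362 -0.32932175 -0.38285292] [0.46345535 0.08624192 0.24930941]
```

View pics/w6.png

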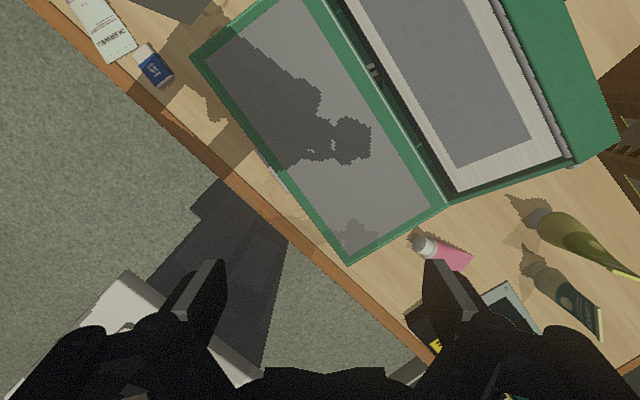

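The sill is empty, but a small light spot at (372,68) sits in the slit and the gap looks wider than at the start. I'll measure the flap angle and enlarge that spot.

Run:
```python
from h import *
p=camera("wrist"); W=cloud(p); b=np.radians(-9.9); X=np.array([np.cos(b),np.sin(b)]); Y=np.array([-X[1],X[0]]); lip=np.array([.5465,.103])
q=(W[...,:2]-lip)@np.c_[X,Y]*1000; z=W[...,2]*1000-110
for y0 in(-80,-40,0,40):
    k=(abs(q[...,1]-y0)<12)&(q[...,0]>25)&(q[...,0]<75)&(z<60)&(z>-40)
    f=np.polyfit(q[k][:,0],z[k],1); print(y0,k.sum(),"slope deg",np.degrees(np.arctan(f[0])),"z at 85",np.polyval(f,85))
k=(abs(q[...,1])<100)
for x in range(-8,40,4):
    m=k&(abs(q[...,0]-x)<2); print(x,np.round(np.percentile(z[m],[2,50,98]),1))
m=slice(30,110),slice(320,430); print(p["z_map"].shape)
print("spot",np.round(np.r_[q[68,372],z[68,372]],1))
cv2.imwrite("pics/c6.png",cv2.resize(p["pixels"][20:220,300:460],(640,600*800//600)[:2] if 0 else (480,600),interpolation=cv2.INTER_CUBIC))
```

```text
-80 2324 slope deg 26.62182428136908 z at 85 39.47685973651577
-40 2639 slope deg 26.52160358381242 z at 85 39.66296209658738
0 3006 slope deg 26.496406243514507 z at 85 39.654568040322324
40 1778 slope deg 26.798057618798754 z at 85 39.974366994636526
-8 [-1.5 -0.   1.4]
-4 [-1.6 -0.   1.5]
0 [-1.7 -0.1  1.4]
4 [0.6 0.7 0.8]
8 [-1.5  0.9  3. ]
12 [-102.7    2.2    4.3]
16 [-103.1    3.6    6.2]
20 [-103.1    6.5    8.9]
24 [ 6.9  9.  11. ]
28 [ 9.  11.1 13.1]
32 [11.  13.1 15.2]
36 [13.  15.2 17.3]
(400, 640)
spot [  16.4   18.5 -100. ]
```

View pics/c6.png

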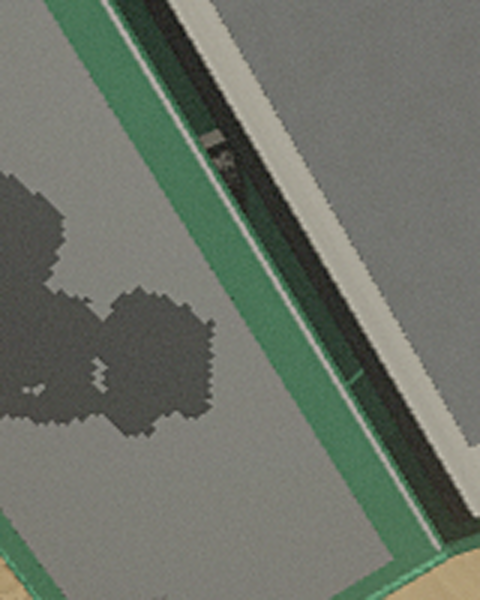

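The flap slope is 26.5–26.8°, so it is shut. The spot is the tube's crimp on the box floor, 100 mm below the sill, seen through the slit.

```bash
python3 -c "
from h import *
print(r.finish_job())"
```

```text
the job is handed in; nothing more can be done
None
```

The used tube is on the floor of the take-back box, the flap is shut behind it, the arm is clear of everything, and the job was handed in at about 8.6 s; no verdict was returned.

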